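Click the slicer's thickness dial to the red stud and lock it

TASK

Set the vegetable slicer to today's cut: push the orange thumb lever to its end stop and let it spring back, one click at a time, until the dial's pointer stands at the red stud, and do not click past it. Then press the blue lock button fully down. Work the lever and the lock gently, do not turn the dial itself by hand, and leave the other things on the table alone.

Things in the scene. Friction and masses are not known exactly. Their poses are not given: they have to be found in the camera images.
- slicer: Vegetable slicer, fixed. Origin on the table under the dial's axis; x away from the robot at yaw 0, y left, z up. Harmed by presses over 30 N. Grey gear head 124 x 124 mm round the origin, top 50 mm high; white slicing deck 130 mm wide from y = 60 to 280 mm, 52 mm high at most. The lever sticks out of the front (-x), the lock is on the front right of the top.
- lever_end (a point): End of the steel lever arm, on its centre line, 110 mm from the dial's axis and 32 mm above the table, inside the orange thumb pad. The pad is 18 mm along the arm, 10 mm thick in the press direction and reaches from 26 to 72 mm above the table. It sits on a set screw, up to 8 mm to either side of this point, differently each day: feel for it.
- lever (a joint): Thumb lever: turns about the dial's axis; rad, 0 at rest (8 degrees right of straight to the front), 0.27 on its hard stop; pressed to the left (slicer's +y). At the pad: 4 mm free against a 2-3 N spring, then the click resists with 5-8 N in all, gives way at about 27 mm, hard stop at 30 mm. A full stroke is one notch; it springs back by itself and must go fully back before the next.
- dial: Black dial, 54 mm across, on the gear head, with a nose and a yellow line as pointer, tip 36 mm from the axis. Origin on its axis at table height; x along the pointer, z up. A lever stroke turns it clockwise (seen from above) one notch of 22.5 degrees, from tick to tick; it snaps the second half of the notch by itself. The lever cannot turn it back.
- red_stud: Red stud, 12 mm across, 5.5 mm high, on the gear head, 49 mm from the dial's axis: the wanted setting, 2 to 5 notches clockwise of where the pointer starts. Two pale studs mark other settings. Origin in the centre of its underside.
- lock (a joint): Lock button: m, 0 up (open), 0.012 fully down (locked, on a hard stop). Slides with 3 N of friction and stays where it is left. Its pin drops between the dial's teeth, so it goes down only with the dial in a notch, and then holds the dial.
- lock_top (a point): Centre of the top of the blue mushroom lock button, 26 mm across, 34 mm from the dial's axis; 77 mm above the table when up, 65 mm when down. Pressed straight down.
- salt_shaker: Salt shaker, 44 mm across, 90 mm tall, a bystander. Origin under its centre.
- deli_cup_blue: Portion cup with a blue lid, 86 mm across, 59 mm tall, a bystander. Origin under its centre.
- sauce_cup: Small clear open cup, 65 mm across, 33 mm tall, a bystander. Origin under its centre.

How it is judged (in metres and radians):
On the way, in this order (a step that is already met when the one before it is completed fails the run):
1. the pointer stands at the red stud, with the lever sprung back (y of red_stud in the frame of dial between -0.005 and 0.005 m and value of joint lever below 0.05 rad), for 0.3 s.
2. the lock button is fully down (value of joint lock above 0.0105 m), for 0.2 s.
At the end, for the whole second after the job is handed in: The pointer stands at the red stud (within 5 mm sideways of it), the lever has sprung back to rest (within 0.05 rad) and the lock button is fully down (at least 10.5 of its 12 mm) (all of step 1 and value of joint lock above 0.0105 m); the robot touches nothing.
It fails at once if the dial is clicked past the red stud (y of red_stud in the frame of dial above 0.012 m).
It fails at once if the robot presses on any part of the slicer with more than 30 N (contact force between slicer and the fingers above 30 N or contact force between slicer and the arm above 30 N).
It fails at once if the dial is turned or touched by the robot instead of the lever (contact force between dial and the fingers above 2 N or contact force between dial and the arm above 2 N).
It fails at once if a bystander is disturbed by more than 30 mm (distance of any of salt_shaker, deli_cup_blue, sauce_cup from where it was at the start of the episode above 0.03 m).
It also fails if it takes over 70 s, if anything falls off the work surface, if the arm or the gripper's body presses on something with over 40 N, if the wrist force passes 120 N, or if a joint passes its speed limit or range.

ROBOT

A 6-joint arm with a two-finger parallel gripper is mounted at the origin on a cart in front of the work surface, level with it; the furniture and walls round the work are solid. World frame = base frame: x ahead of the robot, y to its left, z up, the work surface at z = 0. Lengths are in mm, angles in degrees, forces in N, time in s.
With the tool pointing down it reaches from about 325 to 925 mm from the base axis. Payload 3.1 kg.
Tool frame: the origin (TCP) lies at the very end of the fingers, on their centre line; the grasp point (between the pads) lies grasp_offset behind it (grasp_offset is the distance from the TCP to the grasp point, in mm); z points along the fingers, y is the line along which they close (so a half turn about z gives the same grasp; the last joint's range is limited). The gripper opens to 85 mm and grips with 20 to 120 N. Pads are 22 mm wide; open, the fingers measure 114 mm over their backs; the gripper's body (76 mm by 85 mm) begins 54 mm behind the grasp point. The pads swing forward as they close: fully open they stand 13 mm farther back than shut.
Start: joints at [-72.147, 12.427, 92.441, -0, 75.132, -6.429], TCP at [257.039, -569.711, 231.3] pointing down, gripper open.
Joint ranges: [-157.48, 157.48], [-44.54, 120.13], [17.64, 146.25], [-64.5, 244.5], [7.68, 150.69], [-147.95, 147.95]. Speed limits (degrees/s): [159.86, 159.86, 180, 180, 180, 180].

INTERFACE

Orientations are given as [roll, pitch, yaw] about the fixed x, y, z axes, in that order (R = Rz(yaw) Ry(pitch) Rx(roll)).
In Python, from station import * gives the robot as it stands. Calls block until the motion is done:
- goto(position, orientation): joint-space move of the TCP to a pose.
- move_l(position, attitude=None, speed=150): straight line of the TCP; attitude=None keeps the orientation; speed is the mean speed in mm/s.
- move_j(angles): joint-space move.
- grip(opening, squeeze=None): finger opening in mm; squeeze is the grip in N (None keeps the last); returns when the fingers have stopped.
- wait(seconds).
- solve_ik(position, orientation): joint angles nearest the present ones, or None.
- get_obs(): the state.
- get_image(name): name is "scene" or "top" or "wrist"; returns the picture (480x640x3 uint8, red, green, blue); there is no depth.
- get_calibration(name): a dict with "fx", "fy", "cx", "cy" (pixels), "D" ([k1, k2, p1, p2, k3] as OpenCV has them; the pictures are not rectified), "R" (3x3) and "t" (3): a world point X has camera coordinates R X + t; the wrist camera has in their place "mount" (4x4, takes a point from camera to tool coordinates, whose origin is the TCP and whose axes are the flange's). Camera axes: x right, y down, z forward; pixel columns grow to the right and rows downward; lengths in mm; the calibration is good to about 2 mm. A picture is of the moment at which its call begins: read the wrist's pose just before it. get_calibration takes no time and is no camera call.
A pose or a line that the arm cannot do raises Unreachable and nothing moves.
- sign_off(): hands the job in; it is judged then, once.
Trained networks look in the newest picture that a camera, given by its name, has taken for a name from the list of things; names that differ only in an ending like _2 or _b are one class to them, and where a whole thing is asked for, a point or a joint stands for the part that bears it (a point fixed in the world has none). Each returns a list of dicts, best first, with "score" (0 to 1); they miss things now and then, are a little off and sometimes report something else, mostly with a low value. They report only what shows in the picture. A call takes as long as a camera call.
- spot_in(name, camera): "extent" ([centre column, centre row, width, height] in pixels, round what is visible of it).
- regions_of(name, camera): "region" (480x640 bool, what is visible of it) and "extent" ([centre column, centre row, width, height] in pixels, round what is visible of it).
The state is a dict: "t": time; "joint_pos": joint angles; "qvel": joint speeds; "effort": joint torques, N m; "tcp_pos": TCP position; "ee_rot": TCP orientation; "wrist_force": force on the tool from outside, world axes, zero at the start; "moment": the same for the moment, N m; "grip_width": finger opening in mm; "grip_force": force on a finger pad.
Only numpy, scipy, OpenCV 4.12 (cv2) and the standard library are available. Lean on these libraries where they do the work, as an engineer would, in place of code of your own. Each camera call takes 0.05 s, during which the arm holds its last target. There are 200 camera calls.

## Working session

There is one attempt and no reset: what is moved stays moved. The work goes in short steps, each a Python script; the robot and the scene stay as the last script left them, time stands still between calls to the robot, and variables do not carry over. Pictures are saved under pics/ and viewed, at most 10 in all, crops included, and the job is handed in when it is done.

```bash
ls; mkdir -p pics
python3 - <<'E'
from station import *
import cv2,numpy as np
print(get_obs())
for c in ["top","scene"]:
    im=get_image(c); cv2.imwrite(f"pics/{c}0.png",im[:,:,::-1])
    print(c,get_calibration(c))
    for n in ["slicer","dial","red_stud","lock_top","lever_end","salt_shaker","deli_cup_blue","sauce_cup"]:
        print(n,[(round(d["score"],2),np.round(d["extent"],1)) for d in spot_in(n,c)[:3]])
print(get_calibration("wrist"))
E
```

```text
pics
{'t': 0.0, 'joint_pos': array([-7.21460986e+01,  1.24782395e+01,  9.25311130e+01,  1.08077138e-03,
        7.51311788e+01, -6.42850312e+00]), 'qvel': array([ 0.00529532, -0.0283467 ,  0.05937199,  0.06595097,  0.04363446,
        0.05349969]), 'effort': array([ 3.81284453e-04, -3.96841300e+01, -3.03849971e+01, -6.52658446e-05,
        9.63438390e-03, -7.32644878e-06]), 'tcp_pos': array([ 256.79059385, -568.89610119,  229.92821675]), 'ee_rot': array([-1.79860469e+02, -1.67716757e-02,  2.42821055e+01]), 'wrist_force': array([0.04170304, 0.63722205, 0.0203591 ]), 'moment': array([-0.02806176, -0.06742002, -0.00628216]), 'grip_force': 0.0, 'grip_width': 85.28318245051554}
top {'fx': 621.356793519478, 'fy': 621.356793519478, 'cx': 315.75499631435906, 'cy': 244.52762855942188, 'D': array([0.04466976, 0.        , 0.        , 0.        , 0.        ]), 'R': array([[ 2.15409163e-04, -9.99799664e-01,  2.00146460e-02],
       [-9.93177713e-01, -2.54781258e-03, -1.16582755e-01],
       [ 1.16610393e-01, -1.98529874e-02, -9.92979292e-01]]), 't': array([-234.93974561,  557.37939935, 1230.81344
[... 1081 characters left out ...]
_shaker [(0.97, array([350.2, 302.2,  23.2,  58.5]))]
deli_cup_blue [(0.57, array([413. , 280.3,  47.4,  48. ]))]
sauce_cup [(0.79, array([409.6, 328.1,  41.7,  43.4]))]
{'fx': 364.4204580163238, 'fy': 364.4204580163238, 'cx': 318.9113896847237, 'cy': 240.4179609429033, 'D': array([-0.06797255,  0.        ,  0.        ,  0.        ,  0.        ]), 'mount': array([[ 9.78011113e-04, -9.54366885e-01, -2.98635049e-01,
         7.71021108e+01],
       [ 9.99999518e-01,  9.07630592e-04,  3.74363494e-04,
         8.01179083e-01],
       [-8.62298153e-05, -2.98635271e-01,  9.54367313e-01,
        -1.41654953e+02],
       [ 0.00000000e+00,  0.00000000e+00,  0.00000000e+00,
         1.00000000e+00]])}
```

```bash
cat > h.py <<'E'
from station import *
import cv2,numpy as np
from scipy.spatial.transform import Rotation as Ro
def cam(c,obs=None):
    k=get_calibration(c); K=np.array([[k["fx"],0,k["cx"]],[0,k["fy"],k["cy"]],[0,0,1]])
    if "mount" in k:
        T=np.eye(4); T[:3,:3]=Ro.from_euler("xyz",obs["ee_rot"],degrees=True).as_matrix(); T[:3,3]=obs["tcp_pos"]
        M=np.linalg.inv(T@k["mount"]); R,t=M[:3,:3],M[:3,3]
    else: R,t=k["R"],k["t"]
    return K,np.array(k["D"]),R,t
def px2w(c,uv,z,obs=None):
    K,D,R,t=cam(c,obs)
    n=cv2.undistortPoints(np.array(uv,float).reshape(-1,1,2),K,D)[:,0]
    d=np.c_[n,np.ones(len(n))]@R; o=-R.T@t
    return o+d*((z-o[2])/d[:,2])[:,None]
def w2px(c,X,obs=None):
    K,D,R,t=cam(c,obs)
    return cv2.projectPoints(np.array(X,float).reshape(-1,1,3),cv2.Rodrigues(R)[0],t,K,D)[0][:,0]
E
python3 - <<'E'
from h import *
p=lambda uv,z:px2w("top",uv,z)[0].round(1)
print("dial",p([223.2,235.9],60),"lock",p([239.6,248.6],77),"lever",p([241.3,282.5],50),"slicer c",p([173.2,246.9],50))
print("salt",p([375.9,300.9],60),"blue",p([392.9,232.1],59),"sauce",p([420.6,294.1],20))
im=cv2.imread("pics/top0.png")
cv2.imwrite("pics/top0c.png",cv2.resize(im[190:320,70:290],None,fx=3.6,fy=3.6,interpolation=cv2.INTER_CUBIC))
E
```

```text
dial [571.6 -49.3  60. ] lock [544.3 -83.9  77. ] lever [479.4 -85.5  50. ] slicer c [550.4  51.   50. ]
salt [ 442.8 -352.7   60. ] blue [ 580.4 -388.5   59. ] sauce [ 457.9 -449.    20. ]
```

View pics/top0c.png

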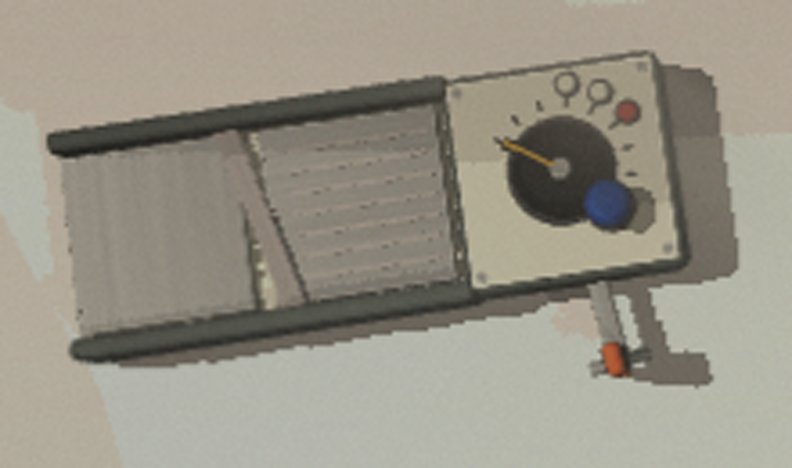

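View pics/scene0.png

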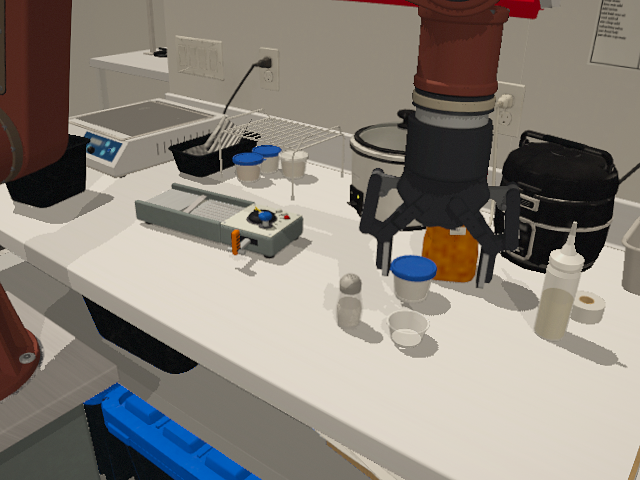

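Five notches show between the pointer (crop 500,140) and the red stud (627,112): a tick or stud at each step. The lever pad is at (615,358) and the lock at (608,203). I'll take a closer look with the wrist camera, with the tool x axis along the slicer's +y.

Run:
```python
from h import *
grip(0,40)
goto([535,-85,230],[180,0,98])
wait(0.3)
o=get_obs(); im=get_image("wrist"); cv2.imwrite("pics/w1.png",im[:,:,::-1])
print(o["t"],o["tcp_pos"],o["ee_rot"],o["wrist_force"])
for n,z in [("dial",60),("red_stud",55),("lock_top",77),("lever_end",72)]:
    for d in spot_in(n,"wrist")[:2]:
        print(n,round(d["score"],2),np.round(d["extent"],1),px2w("wrist",d["extent"][:2],z,o).round(1))
np.save("o1.npy",o,allow_pickle=True)
```

```text
3.9833 [534.9645881  -85.51404211 229.95992745] [-1.79995190e+02  8.24882383e-04  9.79475995e+01] [ 0.21174536 -0.46231115 -0.0912032 ]
red_stud 0.66 [319.9 420.8  11.1   1. ] [[ 569.3 -314.1   55. ]]
red_stud 0.46 [390.6 233.7  15.7  16.8] [[602.8 -93.1  55. ]]
lock_top 0.59 [338.4 220.8  27.9  28.5] [[552.  -82.4  77. ]]
lever_end 0.61 [262.1 203.2  62.5  30.3] [[486.9 -77.5  72. ]]
```

View pics/w1.png

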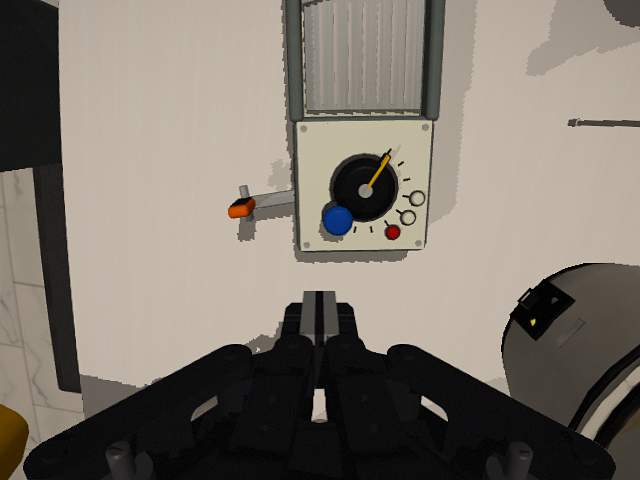

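Pointer tip at (389,153), axis (366,190), two ticks, two pale studs (417,198) and (408,217), then red (392,232). That is 5 notches. The orange pad top is at (241,210), the lock at (338,220) and the head screws at (304,128), (425,127), (418,243) and (307,244).

Run:
```python
from h import *
o=np.load("o1.npy",allow_pickle=True).item()
s=px2w("wrist",[[304,128],[425,127],[418,243],[307,244]],50,o)
print("screws",s.round(1),"centre",s.mean(0).round(1), np.linalg.norm(np.diff(s,axis=0),axis=1))
yaw=np.mean([np.degrees(np.arctan2(*(s[1]-s[0])[[1,0]])),np.degrees(np.arctan2(*(s[2]-s[3])[[1,0]])),np.degrees(np.arctan2(-(s[0]-s[3])[0],(s[0]-s[3])[1])),np.degrees(np.arctan2(-(s[1]-s[2])[0],(s[1]-s[2])[1]))])
print("yaw",yaw)
c=s.mean(0)[:2]; R=Ro.from_euler("z",yaw,degrees=True).as_matrix()[:2,:2]
for n,uv,z in [("dial",[366,190],66),("lock",[338,220.5],77),("red",[392.5,232.5],55.5),("padtop",[241,210],72),("ptr",[389,153],60)]:
    p=px2w("wrist",uv,z,o)[0]; q=R.T@(p[:2]-c); print(n,p.round(1),"slicer",q.round(1),np.hypot(*q).round(1),np.degrees(np.arctan2(q[1],q[0])).round(1))
im=cv2.imread("pics/w1.png")
cv2.imwrite("pics/w1c.png",cv2.resize(im[110:260,215:440],None,fx=3.5,fy=3.5,interpolation=cv2.INTER_CUBIC))
```

```text
screws [[ 513.   -12.8   50. ]
 [ 614.9    2.9   50. ]
 [ 631.2  -99.7   50. ]
 [ 529.  -115.    50. ]] centre [572.  -56.1  50. ] [103.09637731 103.84126611 103.35101368]
yaw 8.806563275383628
dial [571.9 -55.4  66. ] slicer [0.  0.8] 0.8 89.3
lock [551.6 -82.2  77. ] slicer [-24.2 -22.6] 33.1 -136.9
red [604.1 -91.6  55.5] slicer [ 26.3 -40. ] 47.8 -56.6
padtop [469.8 -85.8  72. ] slicer [-105.6  -13.6] 106.5 -172.7
ptr [586.5 -22.7  60. ] slicer [19.4 30.8] 36.5 57.8
```

View pics/w1c.png

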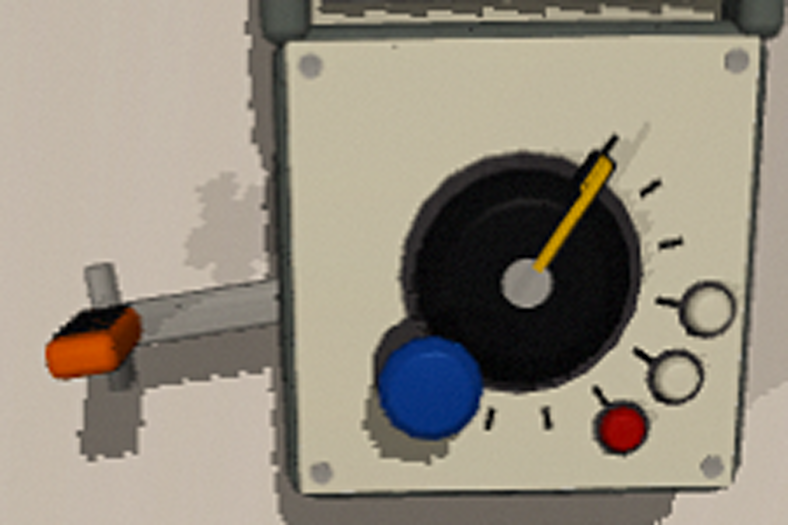

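```bash
cat >> h.py <<'E'
C=np.array([572.,-55.8]); YAW=8.8
S=Ro.from_euler("z",YAW,degrees=True).as_matrix()[:2,:2]
ATT=[180,0,YAW+90]
def W(x,y,z): return [*(C+S@np.array([x,y])),z]
def st():
    o=get_obs(); return (S.T@(o["tcp_pos"][:2]-C)), -(S.T@o["wrist_force"][:2])[1], o
E
python3 - <<'E'
from h import *
goto(W(-108,-48,140),ATT)
move_l(W(-108,-48,48),ATT,120)
wait(0.3)
q,f0,o=st(); print(o["t"],q.round(2),o["tcp_pos"][2].round(1),"f0",round(f0,2))
y=-48
while y<-14:
    y+=2; move_l(W(-108,y,48),ATT,20)
    q,f,o=st(); print(round(o["t"],2),y,q.round(1),round(f-f0,2))
    if f-f0>1.2: break
E
```

```text
5.9833 [-107.56  -48.28] 48.6 f0 -0.49
6.23 -46 [-108.1  -45.9] 0.37
6.48 -44 [-108.1  -43.8] 0.43
6.73 -42 [-108.1  -41.9] 0.91
6.98 -40 [-108.   -39.9] 0.18
7.23 -38 [-108.   -37.9] 0.36
7.48 -36 [-108.   -35.9] 0.33
7.73 -34 [-108.   -33.9] 0.32
7.98 -32 [-107.9  -32. ] 0.39
8.23 -30 [-108.   -30.4] 2.81
```

Run:
```python
from h import *
f0=-0.15; y=-30
while y<4:
    y+=2 if y<-8 else 0.7
    move_l(W(-108,y,48),ATT,20)
    q,f,o=st(); print(round(o["t"],2),round(y,1),q.round(1),round(f-f0,2))
    if f-f0>13: break
```

```text
8.48 -28 [-108.1  -28.1] 2.81
8.73 -26 [-108.   -26.1] 3.44
8.98 -24 [-108.1  -24.4] 4.82
9.23 -22 [-108.3  -22.8] 6.19
9.48 -20 [-108.4  -20.6] 6.56
9.73 -18 [-108.4  -18.4] 4.58
9.98 -16 [-108.4  -16.3] 4.6
10.23 -14 [-108.3  -14.2] 4.27
10.48 -12 [-108.2  -12. ] 4.49
10.73 -10 [-108.1   -9.9] 3.91
10.98 -8 [-108.1   -7.8] 3.93
11.23 -7.3 [-108.    -7.2] 2.6
11.48 -6.6 [-108.    -6.5] 3.35
11.73 -5.9 [-108.    -5.8] 4.17
11.98 -5.2 [-108.    -5.1] 3.9
12.23 -4.5 [-108.    -4.5] 3.38
12.48 -3.8 [-107.9   -3.8] 2.26
12.73 -3.1 [-107.9   -3.1] 3.33
12.98 -2.4 [-107.9   -2.4] 3.0
13.23 -1.7 [-107.9   -2. ] 4.53
13.48 -1.0 [-107.8   -1.9] 6.95
13.73 -0.3 [-107.8   -1.7] 8.8
13.98 0.4 [-107.8   -1.5] 9.16
14.23 1.1 [-107.7   -1.4] 11.03
14.48 1.8 [-107.7   -1.2] 12.06
14.73 2.5 [-107.7   -1.1] 14.19
```

Run:
```python
from h import *
move_l(W(-108,-38,48),ATT,60); wait(0.3)
q,f,o=st(); print(o["t"],q.round(1),round(f,2))
a=get_image("top"); b=get_image("wrist")
u=w2px("top",W(0,0,60))[0].astype(int); v=w2px("wrist",W(0,0,60),o)[0]; print(u,v)
A=cv2.resize(a[u[1]-40:u[1]+40,u[0]-40:u[0]+40],(390,390),interpolation=cv2.INTER_CUBIC)
B=cv2.resize(b,(400,390)[:2])
cv2.imwrite("pics/ab.png",np.hstack([A,B])[:,:,::-1])
```

```text
15.8583 [-108.   -37.7] 0.39
[226 235] [595.26997025 234.57973264]
```

View pics/ab.png

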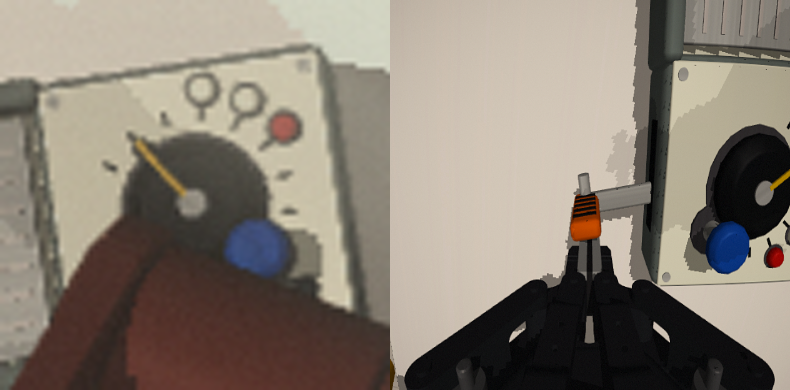

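The pointer (132,135 in the left crop) moved exactly one tick, so 4 remain: one tick, two pale studs, then red. The lever is fully back. I'll do three more strokes and measure the pointer angle after each.

```bash
cat >> h.py <<'E'
def ptr():
    a=get_image("top"); h=cv2.cvtColor(a,cv2.COLOR_RGB2HSV)
    m=cv2.inRange(h,(15,110,90),(32,255,255)); u=w2px("top",W(0,0,62))[0]
    v,x=np.nonzero(m); k=np.hypot(x-u[0],v-u[1])<21; P=np.c_[x,v][k]
    p=px2w("top",P.mean(0),62)[0][:2]; q=S.T@(p-C)
    return len(P),np.degrees(np.arctan2(q[1],q[0])).round(1)
def stroke():
    move_l(W(-108,-5,48),ATT,45); fm=0
    for y in (-3,-1.5,0,1,1.6):
        move_l(W(-108,y,48),ATT,20); q,f,o=st(); fm=max(fm,f)
        if f>10: break
    e=q[1]; move_l(W(-108,-38,48),ATT,60); wait(0.3); q,f,o=st()
    print(round(o["t"],2),"end",e.round(1),"fmax",round(fm,1),"back",q.round(1),round(f,2),ptr(),flush=True)
E
python3 - <<'E'
from h import *
print(ptr())
p=ptr()[1]
for i in range(3):
    stroke()
a=get_image("top"); u=w2px("top",W(0,0,60))[0].astype(int)
cv2.imwrite("pics/a2.png",cv2.resize(a[u[1]-40:u[1]+40,u[0]-40:u[0]+40],(400,400),interpolation=cv2.INTER_CUBIC)[:,:,::-1])
E
```

```text
(25, np.float64(42.4))
19.04 end -1.5 fmax 10.8 back [-108.   -37.7] 0.35 (20, np.float64(20.5))
22.07 end -1.4 fmax 10.9 back [-108.   -37.7] 0.78 (20, np.float64(-1.7))
25.11 end -1.4 fmax 11.2 back [-108.   -37.7] -1.2 (20, np.float64(-26.7))
```

View pics/a2.png

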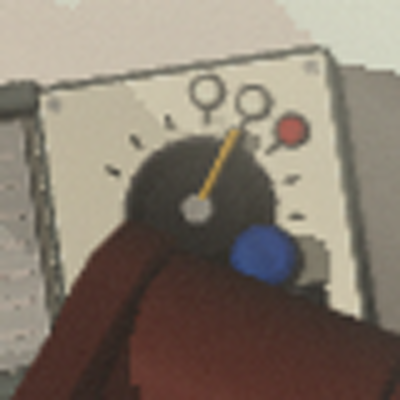

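The pointer (tip at 240,130) stands at the second pale stud (252,102), and red (291,130) is one notch on. One last stroke, then I'll look from above.

Run:
```python
from h import *
stroke()
move_l(W(-108,-38,130),ATT,150)
goto(W(-24,-45,170),ATT); wait(0.3)
o=get_obs(); im=get_image("wrist"); print(o["t"])
np.save("o2.npy",o,allow_pickle=True)
cv2.imwrite("pics/w2.png",im[:,:,::-1])
for d in spot_in("lock_top","wrist")[:2]:
    p=px2w("wrist",d["extent"][:2],77,o)[0]; print(d["score"],d["extent"],p,S.T@(p[:2]-C))
```

```text
28.19 end -1.5 fmax 10.9 back [-108.   -37.7] -0.03 (21, np.float64(-53.3))
29.7
0.93 [321.4, 214.8, 35.9, 38.4] [553.01068941 -83.25342073  77.        ] [-22.9657602  -24.22515398]
```

View pics/w2.png

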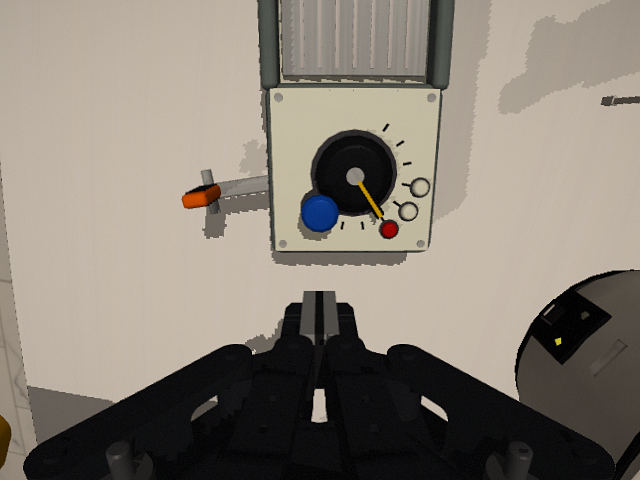

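The yellow pointer (380,218) aims at the red stud (389,229) and the lever is at rest. Lock centre is at slicer (-23.5,-23.8), 33.5 mm from the axis, close to the expected 34. Now I'll press it.

Run:
```python
from h import *
x,y=-26,-26.5
goto(W(x,y,110),ATT); move_l(W(x,y,84),ATT,60); wait(0.3)
f0=get_obs()["wrist_force"][2]; z=84
while z>59:
    z-=1; move_l(W(x,y,z),ATT,12); o=get_obs(); f=o["wrist_force"][2]-f0
    if z<80: print(round(o["t"],2),z,o["tcp_pos"][2].round(1),round(f,2))
    if f>13: break
wait(0.2); move_l(W(x,y,110),ATT,60)
goto(W(-24,-45,170),ATT); wait(0.2); o=get_obs(); im=get_image("wrist")
cv2.imwrite("pics/w3.png",im[60:290,150:470,::-1]); print(o["t"],o["tcp_pos"],o["wrist_force"])
```

```text
32.29 79 78.9 0.76
32.54 78 77.9 -0.41
32.79 77 77.0 1.05
33.04 76 76.2 2.36
33.29 75 75.1 3.32
33.54 74 74.0 2.44
33.79 73 72.9 2.73
34.04 72 71.9 2.1
34.29 71 70.9 1.8
34.54 70 69.9 1.66
34.79 69 68.9 1.91
35.04 68 67.9 1.5
35.29 67 66.9 2.44
35.54 66 65.9 1.31
35.79 65 64.9 2.22
36.04 64 64.7 5.17
36.29 63 64.6 10.65
36.54 62 64.5 14.44
38.25 [ 553.5721442  -103.26759127  167.85541628] [-0.52460979 -0.82871517 -1.39814884]
```

View pics/w3.png

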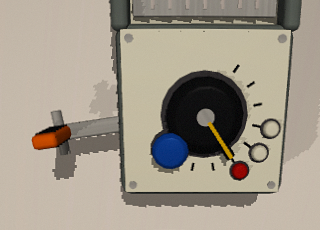

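The lock is on its hard stop at 64.7 mm, the pointer (232,160) is at the red stud (240,171), and the lever is at rest. I'm handing in.

```bash
python3 -c "
from station import *
print(sign_off())"
```

```text
the job is handed in; nothing more can be done
None
```

I clicked the lever five times to bring the pointer to the red stud, pressed the lock fully down to its hard stop, and handed the job in at about 38 s; no verdict was returned.

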